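# Shelve the lopsided tool case heavy end in

### The job

The yellow-lidded tool case is heavy in one end, but from outside you cannot tell which. Lift it by its handle, see which end hangs low, and set that end down in the green bay of the low stand, with the light end sticking straight out and the handle above the stand's front edge, so that it lies level and does not tip off when you let go. Leave the grey-lidded case where it is.

Things in the scene. Friction and masses are not known exactly. Their poses are not given: they have to be found in the camera images.
- yellow_case: Closed aluminium case, yellow lid, 200 long (x), 64 wide (y), 46 high, 0.7 kg; origin: centre of underside, z up. A hidden pack in its +x or -x end (it varies) puts the mass centre 27-40 mm off the middle. A U handle on the lid swings 0.35 rad either way on a hinge along y, 50 above the underside; a weak spring keeps it upright. Hung from it, the heavy end drops 15-20 degrees
- yellow_handle (a point): Centre of the black grip bar of the yellow case's handle: bar 14 thick along the case's x, 60 long along its y, 12 high. With the case level it is right above the case's centre, 100 above the underside, 54 above the lid. Pinch it from above across its 14 mm, fingers closing along the case's x
- stand: Fixed stand. Origin: on the bench under the middle of its front edge, the edge nearest the robot; x inward from the edge, y along it, z up. Wooden deck 60 high, 260 wide. Green bay 84 wide at y 0, from the edge to x 115, where a cardboard stack 53 high begins. Blue tin, red lantern (50 wide, 80 high) on the deck at y 105, -105. Case goes: centre above the edge (x 0, y 0), length along x
- grey_case: The look-alike to leave alone: shape, size and handle as the yellow case, but a grey lid. Origin at the centre of its underside, x along its 200 mm length
Not all that is in view belongs to the job. Leave any turquoise look-alike of the yellow_case alone.

How it is judged:
By the outcome, as a careful person would: the job done as asked, in the order asked, and still so for the second after the job is handed in, with the robot touching nothing.
It also fails if it takes over 38 s, if anything falls off the work surface, if the arm or the gripper's body presses on something with over 40 N, if the wrist force passes 120 N, or if a joint passes its speed limit or range.

### The arm

A 7-joint arm with a two-finger parallel gripper is mounted at the origin on the work surface. World frame = base frame: x ahead of the robot, y to its left, z up, the work surface at z = 0. Lengths are in m, angles in rad, forces in N, time in s.
With the tool pointing down it reaches from about 0.4 to 0.875 m from the base axis. Payload 4.4 kg.
Tool frame: the origin (TCP) lies at the very end of the fingers, on their centre line; the grasp point (between the pads) lies 19 mm behind it; z points along the fingers, y is the direction in which the jaws open and shut (so a half turn about z gives the same grasp; the last joint's range is limited). The gripper opens to 85 mm and grips with 20 to 120 N. Pads are 22 mm wide; open, the fingers measure 114 mm over their backs; the gripper's body (76 mm by 85 mm) begins 54 mm behind the grasp point. The pads swing forward as they close: fully open they stand 13 mm farther back than shut.
Start: joints at [-1.305, 0.628, 0.038, 1.517, -0.027, 0.996, -0.02], TCP at [0.212, 0.615, 0.231] pointing down, gripper open.
Joint ranges: [-3.06, 3.06], [-0.37, 2.12], [-1.25, 1.32], [0.18, 2.47], [-1.1, 4.24], [0.23, 1.98], [-2.94, 2.94]. Speed limits (rad/s): [2.57, 2.57, 3.14, 3.14, 3.14, 3.14, 3.14].

### API

Orientations are given as a unit quaternion [w, x, y, z].
In Python, from rig import ctrl gives the robot as it stands.
- The arm moves only by the tool move_arm, never from a script. Its argument "commands" is a list of rows, each a list of 7 numbers: the shift along the tool's x, y, z in m, then the turn, a rotation vector about the tool's x, y, z in rad, then the opening, from 0 (shut) to 1 (fully open). In form: [[x, y, z, rx, ry, rz, jaw], ...]. A call has 1 to 20 rows; each row is the pose to reach, as a shift and turn from the pose commanded when the call began, along the tool's axes at that moment; what a row does not reach only later rows make up. A row lasts 1/8 s, in which the tool goes at most 62.5 mm and 10.7 degrees, less where a joint would pass 70% of its speed; a pose out of reach is approached as far as the arm can. A call with a gripper value outside its range is refused whole. The fingers move at their own pace and stop on an object; "grip_force" is the grip in N (left out, the last holds). Time passes only in rows, so rows that repeat a pose let the fingers close. It gives the time, the measured TCP pose, the force and the opening at its end, in the units of the state.
- ctrl.get_state(): the state, without advancing time (a new reading comes with each control period).
- ctrl.camera(name): name is "scene" or "top"; returns a dict with "pixels" (480x640x3 uint8, blue, green, red), "mtx" (3x3 intrinsics, pixels), "position" and "rotation" of the camera in the world. Camera axes: x right, y up, looking along -z (the intrinsics and any distortion apply to the point x, -y, -z); pixel columns grow to the right and rows downward; lengths in m; the calibration is good to about 2 mm. A picture is of the moment at which its call begins. There is no depth.
- ctrl.finish_job(): hands the job in, once; it reports no verdict.
The state is a dict: "time": time; "q": joint angles; "dq": joint speeds; "tau": joint torques, N m; "tcp_pos": TCP position; "tcp_rot": TCP orientation; "force": force on the tool from outside, world axes, zero at the start; "wrist_torque": the same for the moment, N m; "opening": finger opening in m.
Only numpy, scipy, OpenCV 4.12 (cv2) and the standard library are available. Lean on these libraries where they do the work, as an engineer would, in place of code of your own. Each camera call takes 0.05 s, during which the arm holds its last target. There are 200 camera calls.

## Working session

There is one attempt and no reset: what is moved stays moved. The work goes in short steps, Python scripts to look and compute and a tool call to move; the robot and the scene stay as the last step left them, time stands still between calls to the robot, and variables do not carry over. Pictures are saved under pics/ and viewed, about 8 in all and at most 12, crops included, and the job is handed in when it is done.

Besides the shell and the picture viewer there is one more tool, called after "Emit:" as name(argument=value, ...), one argument or row to a line, values as JSON. move_arm: Moves the arm, as the interface text tells. Its arguments: {"type":"object","properties":{"commands":{"type":"array"},"grip_force":{"type":"number"}},"required":["commands"]}

```bash
mkdir -p pics; cat > h.py <<'E'
import numpy as np, cv2
from rig import ctrl
def snap(n,f=None):
    c=ctrl.camera(n)
    if f: cv2.imwrite('pics/'+f,c['pixels'])
    return c
def ray(c,u,v):
    d=np.linalg.inv(c['mtx'])@np.array([u,v,1.]); d=np.array([d[0],-d[1],-d[2]])
    return np.array(c['position']),np.array(c['rotation'])@d
def onz(c,u,v,z):
    p,d=ray(c,u,v); return p+d*(z-p[2])/d[2]
def proj(c,P):
    q=np.array(c['rotation']).T@(np.array(P)-np.array(c['position'])); k=np.array(c['mtx'])@np.array([q[0],-q[1],-q[2]]); return k[:2]/k[2]
E
python3 - <<'E'
from h import *
np.set_printoptions(precision=4,suppress=True)
a=snap('scene','s1.png');b=snap('top','t1.png')
for c in(a,b): print(c.keys(),c['mtx'],c['position'],c['rotation'])
s=ctrl.get_state();print(s)
E
```

```text
dict_keys(['pixels', 'mtx', 'position', 'rotation']) [[604.7702   0.     307.0236]
 [  0.     604.7702 231.7401]
 [  0.       0.       1.    ]] [ 1.3472 -0.8941  0.9823] [0.8199 0.4096 0.1684 0.363 ]
dict_keys(['pixels', 'mtx', 'position', 'rotation']) [[493.7556   0.     312.3482]
 [  0.     493.7556 238.3414]
 [  0.       0.       1.    ]] [ 0.3982 -0.0893  1.3784] [-0.6987 -0.0161  0.0331  0.7145]
{'time': 0.1, 'q': array([-1.3048,  0.6292,  0.0384,  1.5183, -0.027 ,  0.9963, -0.02  ]), 'dq': array([ 0.0013, -0.0031, -0.0018, -0.0017,  0.0009,  0.0006,  0.001 ]), 'tau': array([  0.0021, -56.4534,   1.2299, -19.3973,   0.0112,   0.0055,
         0.    ]), 'tcp_pos': array([0.2115, 0.614 , 0.2305]), 'tcp_rot': array([-0.0001,  0.1651,  0.9863, -0.0008]), 'force': array([-0.4861, -0.0403,  1.2641]), 'wrist_torque': array([-0.0431,  0.0327,  0.035 ]), 'opening': 0.0855058601588571}
```

View pics/s1.png

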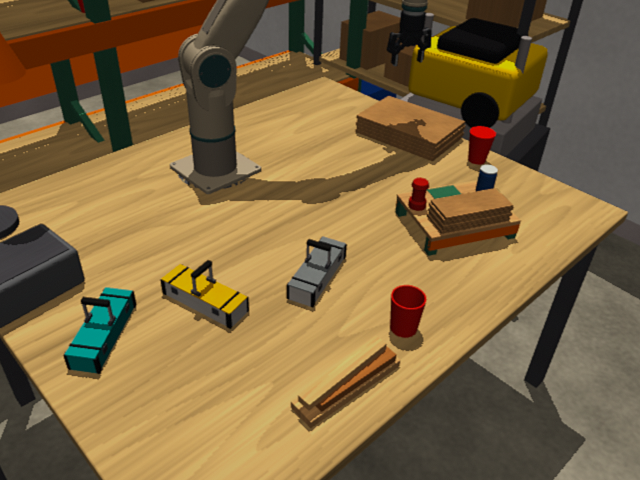

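View pics/t1.png

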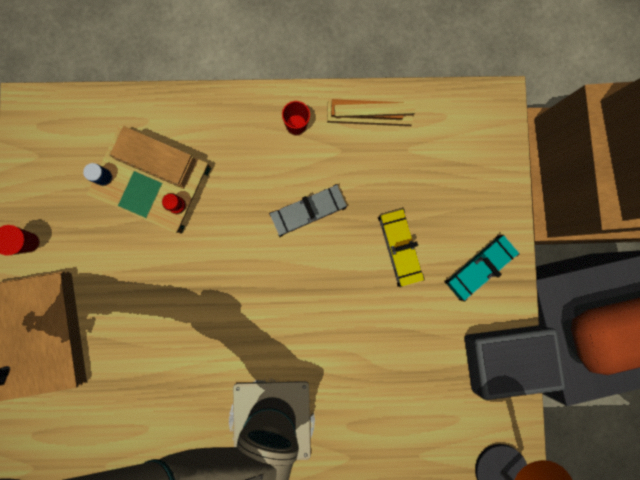

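```bash
sed -i "s/np.array(c\['rotation'\])/R(c)/g; 2a from scipy.spatial.transform import Rotation as Ro\nnp.set_printoptions(precision=4,suppress=True)\ndef R(c): return Ro.from_quat(np.array(c['rotation'])[[1,2,3,0]]).as_matrix()" h.py
python3 - <<'E'
from h import *
b=snap('top');a=snap('scene')
def blobs(c,lo,hi,z,amin=100):
    h=cv2.cvtColor(c['pixels'],cv2.COLOR_BGR2HSV); m=cv2.morphologyEx(cv2.inRange(h,lo,hi),cv2.MORPH_CLOSE,np.ones((7,7)))
    for k in cv2.findContours(m,0,1)[0]:
        if cv2.contourArea(k)<amin: continue
        P=np.array([onz(c,*p[0],z)[:2] for p in k],np.float32); r=cv2.minAreaRect(P)
        print(k.reshape(-1,2).mean(0),r, cv2.boxPoints(r).tolist())
print('yellow');blobs(b,(22,150,90),(32,255,255),.046)
print('scene');blobs(a,(22,200,120),(30,255,255),.046)
print('green');blobs(b,(60,80,30),(85,255,200),.060)
print('scene');blobs(a,(60,80,30),(85,255,200),.060)
# scene black handle near lid, printed via known center height
for c,n in((b,'t'),(a,'s')):
    h=cv2.cvtColor(c['pixels'],cv2.COLOR_BGR2HSV)
# front edge of stand candidates (top view)
for p in((90,190),(182,232),(213,163),(127,128)): print(p,onz(b,*p,.06))
cr=lambda c,x,y,w,h,s:cv2.resize(c['pixels'][y:y+h,x:x+w],None,fx=s,fy=s,interpolation=cv2.INTER_CUBIC)
i1=cr(b,70,115,160,125,4)[:300*2];i2=cr(b,360,195,80,100,4)
o=np.zeros((560,800,3),np.uint8);i1=cv2.resize(i1,(640,500));o[:250,:320]=cv2.resize(i1,(320,250));
o[:500,:480]=cr(b,85,115,120,125,4);o[:400,480:800]=i2
cv2.imwrite('pics/c1.png',o)
E
```

```text
yellow
[401.6743 247.1835] ((0.4618450999259949, -0.36526137590408325), (0.20564362406730652, 0.06830975413322449), 14.476815223693848) [[0.35374969244003296, -0.3578951954841614], [0.3708263039588928, -0.42403602600097656], [0.5699405074119568, -0.3726275563240051], [0.5528638958930969, -0.30648672580718994]]
scene
[203.4703 287.6919] ((0.4606121778488159, -0.36522984504699707), (0.20179863274097443, 0.06510881334543228), 14.23323917388916) [[0.3548060655593872, -0.35848283767700195], [0.37081432342529297, -0.4215930104255676], [0.5664182901382446, -0.3719768524169922], [0.5504100322723389, -0.3088666796684265]]
[534.      53.5172] ((0.2066679298877716, 1.5057240724563599), (0.06631041318178177, 0.27462631464004517), 25.841243743896484) [[0.11697614192962646, 1.6148550510406494], [0.2366800159215927, 1.367689847946167], [0.29635971784591675, 1.3965930938720703], [0.1766558438539505, 1.6437582969665527]]
[463.9535  55.4053] ((0.012833178043365479, 1.3723945617675781), (0.47281336784362793, 0.415903776884079), 10.213373184204102) [[-0.256700336933136, 1.5351330041885376], [-0.18295457
[... 1960 characters left out ...]
1403694153, 0.9793634414672852), (0.10204058140516281, 0.700430154800415), 48.51340103149414) [[-0.9860601425170898, 1.1731418371200562], [-0.4613603949546814, 0.7091454267501831], [-0.3937641382217407, 0.7855850458145142], [-0.9184638857841492, 1.2495814561843872]]
[91.6     8.1238] ((-1.4543882608413696, 0.36168742179870605), (0.16857188940048218, 0.37461790442466736), 74.65138244628906) [[-1.6573262214660645, 0.3299867808818817], [-1.296069860458374, 0.23082861304283142], [-1.2514503002166748, 0.3933880627155304], [-1.6127066612243652, 0.4925462305545807]]
(90, 190) [0.6317 0.4681 0.06  ]
(182, 232) [0.5141 0.2247 0.06  ]
(213, 163) [0.6989 0.1408 0.06  ]
(127, 128) [0.7986 0.3707 0.06  ]
```

View pics/c1.png

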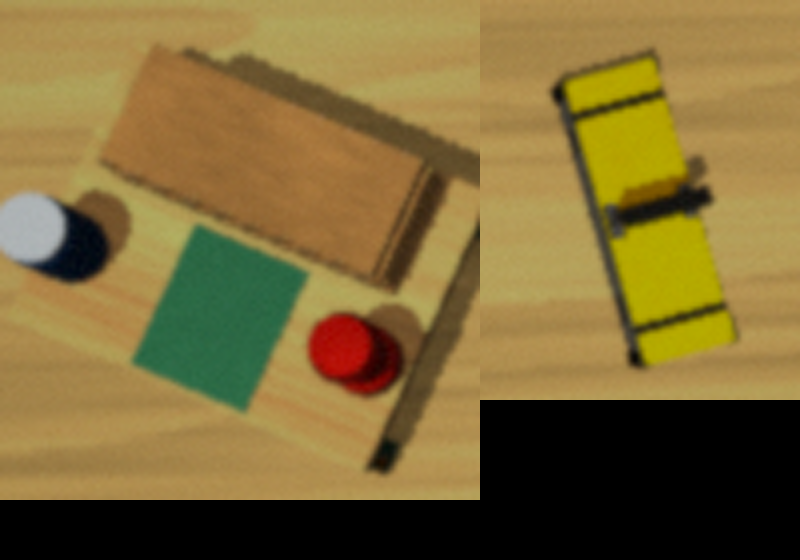

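```bash
cat >> h.py <<'E'
def rows(wps,jaw=1.,step=.055,turn=9.):
    """world waypoints (x,y,z,heading of tool y in deg), tool kept vertical -> tool-axis rows"""
    s=ctrl.get_state(); q=s['tcp_rot']; R0=Ro.from_quat(np.array(q)[[1,2,3,0]]); p0=np.array(s['tcp_pos'])
    M=R0.as_matrix(); h0=np.degrees(np.arctan2(M[1,1],M[0,1])); print('at',p0,'heading',h0,'tilt',M[2,2],'t',s['time'])
    p,h=p0,h0; out=[]
    for w in wps:
        w=np.array(w,float); d=w[:3]-p; dh=w[3]-h; n=max(1,int(np.ceil(max(np.linalg.norm(d)/step,abs(dh)/turn))))
        for i in range(1,n+1):
            l=M.T@(p+d*i/n-p0); rz=-np.radians(h+dh*i/n-h0); out.append([round(float(x),3) for x in l]+[0,0,round(float(rz),3),jaw])
        p,h=w[:3],w[3]
    print(len(out)); print(str(out).replace(' ',''))
E
python3 - <<'E'
from h import *
b=snap('top'); print(onz(b,405,246.25,.105),onz(b,119,204.5,.06))
rows([(.40,.42,.26,50),(.53,.12,.26,30),(.54,-.1,.25,20),(.461,-.365,.2,14.35)],step=.062)
E
```

```text
[ 0.4609 -0.3609  0.105 ] [0.5912 0.3913 0.06  ]
at [0.2116 0.6143 0.2309] heading 70.98825836039067 tilt -0.9999996067067677 t 0.25
20
[[-0.048,-0.024,-0.006,0,0,0.073,1.0],[-0.097,-0.049,-0.012,0,0,0.147,1.0],[-0.145,-0.073,-0.017,0,0,0.22,1.0],[-0.193,-0.098,-0.023,0,0,0.293,1.0],[-0.241,-0.122,-0.029,0,0,0.366,1.0],[-0.278,-0.163,-0.029,0,0,0.424,1.0],[-0.315,-0.203,-0.029,0,0,0.483,1.0],[-0.352,-0.243,-0.029,0,0,0.541,1.0],[-0.388,-0.283,-0.029,0,0,0.599,1.0],[-0.425,-0.323,-0.029,0,0,0.657,1.0],[-0.462,-0.364,-0.029,0,0,0.715,1.0],[-0.482,-0.415,-0.026,0,0,0.759,1.0],[-0.503,-0.466,-0.024,0,0,0.803,1.0],[-0.523,-0.517,-0.021,0,0,0.846,1.0],[-0.543,-0.568,-0.019,0,0,0.89,1.0],[-0.545,-0.624,-0.009,0,0,0.91,1.0],[-0.548,-0.679,0.001,0,0,0.929,1.0],[-0.55,-0.734,0.012,0,0,0.949,1.0],[-0.552,-0.789,0.022,0,0,0.969,1.0],[-0.555,-0.845,0.032,0,0,0.989,1.0]]
```

Emit:
move_arm(
  commands=[
    [-0.048,-0.024,-0.006,0,0,0.073,1.0],
    [-0.097,-0.049,-0.012,0,0,0.147,1.0],
    [-0.145,-0.073,-0.017,0,0,0.22,1.0],
    [-0.193,-0.098,-0.023,0,0,0.293,1.0],
    [-0.241,-0.122,-0.029,0,0,0.366,1.0],
    [-0.278,-0.163,-0.029,0,0,0.424,1.0],
    [-0.315,-0.203,-0.029,0,0,0.483,1.0],
    [-0.352,-0.243,-0.029,0,0,0.541,1.0],
    [-0.388,-0.283,-0.029,0,0,0.599,1.0],
    [-0.425,-0.323,-0.029,0,0,0.657,1.0],
    [-0.462,-0.364,-0.029,0,0,0.715,1.0],
    [-0.482,-0.415,-0.026,0,0,0.759,1.0],
    [-0.503,-0.466,-0.024,0,0,0.803,1.0],
    [-0.523,-0.517,-0.021,0,0,0.846,1.0],
    [-0.543,-0.568,-0.019,0,0,0.89,1.0],
    [-0.545,-0.624,-0.009,0,0,0.91,1.0],
    [-0.548,-0.679,0.001,0,0,0.929,1.0],
    [-0.55,-0.734,0.012,0,0,0.949,1.0],
    [-0.552,-0.789,0.022,0,0,0.969,1.0],
    [-0.555,-0.845,0.032,0,0,0.989,1.0],
  ],
)

```text
time: 2.75
tcp_pos: [0.4608, -0.3665, 0.1989]
tcp_rot: [0.0, 0.613, 0.79, 0.0]
force: [0.2, 0.3, -0.4]
opening: 0.0855
```

```bash
python3 - <<'E'
from h import *
print(ctrl.get_state()['q'])
a=snap('scene');b=snap('top')
o=np.zeros((480,800,3),np.uint8)
o[:480,:480]=cv2.resize(a['pixels'][180:340,120:280],(480,480),interpolation=2);o[:480,480:]=cv2.resize(b['pixels'][190:310,360:440],(320,480),interpolation=2)
cv2.imwrite('pics/c2.png',o)
rows([(.461,-.364,.12,14.35),(.461,-.364,.083,14.35)],step=.04)
E
```

```text
[ 0.4113  0.5984  0.3374  1.7362 -0.2515  0.8495  1.1113]
at [ 0.4564 -0.3729  0.1987] heading 13.704710121890564 tilt -0.9999830136388861 t 2.85
3
[[0.004,0.003,0.039,0,0,-0.006,1.0],[0.008,0.007,0.079,0,0,-0.011,1.0],[0.008,0.007,0.116,0,0,-0.011,1.0]]
```

View pics/c2.png

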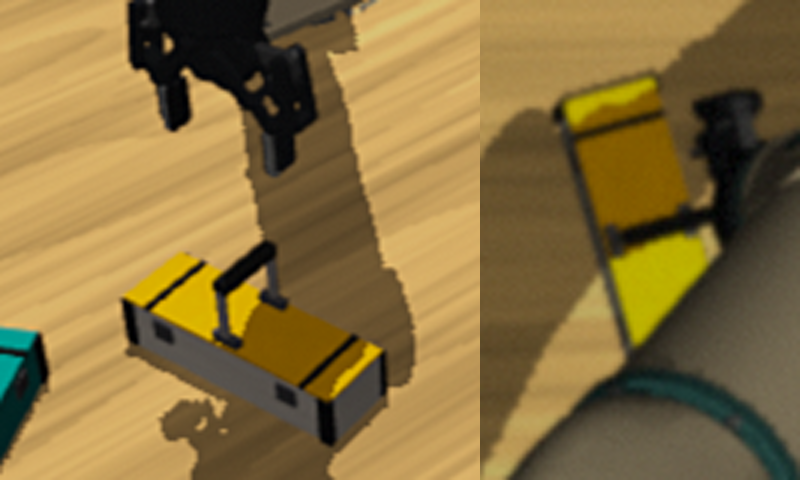

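Emit:
move_arm(
  commands=[
    [0,0,0.02,0,0,0,1],
    [0,0,0.02,0,0,0,1],
    [0,0,0.02,0,0,0,1],
  ],
)

```text
time: 3.22
tcp_pos: [0.4616, -0.3649, 0.1797]
tcp_rot: [0.0, 0.613, 0.79, 0.0]
force: [-0.1, -0.1, 1.1]
opening: 0.0855
```

```bash
python3 - <<'E'
from h import *
rows([(.461,-.364,.12,14.35),(.461,-.364,.083,14.35)],step=.04)
E
```

```text
at [ 0.4616 -0.3649  0.1797] heading 14.367212681879241 tilt -0.9999999313016118 t 3.225
3
[[0.0,-0.0,0.03,0,0,0.0,1.0],[0.001,-0.0,0.06,0,0,0.0,1.0],[0.001,-0.0,0.097,0,0,0.0,1.0]]
```

Emit:
move_arm(
  commands=[
    [0,0,0.03,0,0,0,1],
    [0,0,0.06,0,0,0,1],
    [0,0,0.085,0,0,0,1],
    [0,0,0.097,0,0,0,1],
    [0,0,0.097,0,0,0,1],
    [0,0,0.097,0,0,0,0],
    [0,0,0.097,0,0,0,0],
    [0,0,0.097,0,0,0,0],
    [0,0,0.097,0,0,0,0],
    [0,0,0.097,0,0,0,0],
    [0,0,0.097,0,0,0,0],
    [0,0,0.097,0,0,0,0],
  ],
  grip_force=70,
)

```text
time: 4.72
tcp_pos: [0.4613, -0.3652, 0.0828]
tcp_rot: [0.0, 0.613, 0.79, 0.0]
force: [-0.9, 0.5, 5.9]
opening: 0.0125
```

Emit:
move_arm(
  commands=[
    [0,0,-0.015,0,0,0,0],
    [0,0,-0.035,0,0,0,0],
    [0,0,-0.06,0,0,0,0],
    [0,0,-0.085,0,0,0,0],
    [0,0,-0.11,0,0,0,0],
    [0,0,-0.13,0,0,0,0],
    [0,0,-0.14,0,0,0,0],
    [0,0,-0.14,0,0,0,0],
    [0,0,-0.14,0,0,0,0],
    [0,0,-0.14,0,0,0,0],
    [0,0,-0.14,0,0,0,0],
    [0,0,-0.14,0,0,0,0],
  ],
)

```text
time: 6.22
tcp_pos: [0.4611, -0.3651, 0.222]
tcp_rot: [-0.0, 0.613, 0.79, -0.0]
force: [0.1, 0.6, -7.6]
opening: 0.0126
```

```bash
python3 - <<'E'
from h import *
a=snap('scene');s=ctrl.get_state();print(s['tcp_pos'],s['force'],s['wrist_torque'],s['opening'],s['q'])
cv2.imwrite('pics/c3.png',cv2.resize(a['pixels'][130:330,90:290],(600,600),interpolation=2))
E
```

```text
[ 0.4611 -0.3651  0.2221] [ 0.4829  0.8129 -7.1279] [-0.1117  0.1697 -0.0185] 0.012444630153979088 [ 0.3989  0.5711  0.3517  1.7132 -0.2399  0.9002  1.0993]
```

View pics/c3.png

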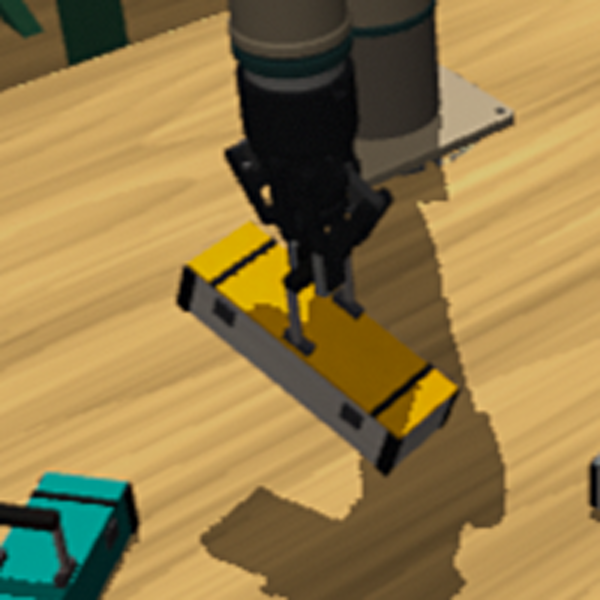

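```bash
python3 - <<'E'
from h import *
a=snap('scene');p=np.array([.461,-.365,.222+.019-.05]);h=np.radians(14.35)
for t in(-17,0,17):
    M=Ro.from_euler('z',h).as_matrix()@Ro.from_euler('y',np.radians(t)).as_matrix()
    print(t,[((proj(a,p+M@np.array([x,-.032,-.05]))-[90,130])*3).round() for x in(-.1,.1)])
    # second look: far top edge
    print('   top',[((proj(a,p+M@np.array([x,.032,-.004]))-[90,130])*3).round() for x in(-.1,.1)])
E
```

```text
-17 [array([219., 387.]), array([419., 423.])]
   top [array([259., 290.]), array([458., 317.])]
0 [array([196., 349.]), array([410., 452.])]
   top [array([249., 256.]), array([464., 352.])]
17 [array([180., 310.]), array([391., 471.])]
   top [array([248., 225.]), array([459., 381.])]
```

```bash
python3 - <<'E'
from h import *
rows([(.465,-.31,.31,10),(.53,.0,.32,-10),(.571,.358,.29,-24.4)],jaw=0,step=.044)
E
```

```text
at [ 0.4611 -0.3651  0.2222] heading 14.319823355400297 tilt -0.9999999800926651 t 6.325
20
[[0.017,0.006,-0.029,0,0,0.025,0],[0.035,0.012,-0.059,0,0,0.05,0],[0.052,0.017,-0.088,0,0,0.075,0],[0.088,0.035,-0.089,0,0,0.119,0],[0.124,0.052,-0.09,0,0,0.163,0],[0.159,0.07,-0.092,0,0,0.206,0],[0.195,0.087,-0.093,0,0,0.25,0],[0.23,0.105,-0.094,0,0,0.294,0],[0.266,0.122,-0.095,0,0,0.337,0],[0.301,0.14,-0.097,0,0,0.381,0],[0.337,0.157,-0.098,0,0,0.424,0],[0.374,0.171,-0.094,0,0,0.452,0],[0.412,0.186,-0.091,0,0,0.48,0],[0.449,0.2,-0.088,0,0,0.508,0],[0.486,0.214,-0.084,0,0,0.536,0],[0.524,0.228,-0.081,0,0,0.564,0],[0.561,0.243,-0.078,0,0,0.592,0],[0.599,0.257,-0.074,0,0,0.62,0],[0.636,0.271,-0.071,0,0,0.648,0],[0.674,0.285,-0.068,0,0,0.676,0]]
```

Emit:
move_arm(
  commands=[
    [0.017,0.006,-0.029,0,0,0.025,0],
    [0.035,0.012,-0.059,0,0,0.05,0],
    [0.052,0.017,-0.088,0,0,0.075,0],
    [0.088,0.035,-0.089,0,0,0.119,0],
    [0.124,0.052,-0.09,0,0,0.163,0],
    [0.159,0.07,-0.092,0,0,0.206,0],
    [0.195,0.087,-0.093,0,0,0.25,0],
    [0.23,0.105,-0.094,0,0,0.294,0],
    [0.266,0.122,-0.095,0,0,0.337,0],
    [0.301,0.14,-0.097,0,0,0.381,0],
    [0.337,0.157,-0.098,0,0,0.424,0],
    [0.374,0.171,-0.094,0,0,0.452,0],
    [0.412,0.186,-0.091,0,0,0.48,0],
    [0.449,0.2,-0.088,0,0,0.508,0],
    [0.486,0.214,-0.084,0,0,0.536,0],
    [0.524,0.228,-0.081,0,0,0.564,0],
    [0.561,0.243,-0.078,0,0,0.592,0],
    [0.599,0.257,-0.074,0,0,0.62,0],
    [0.636,0.271,-0.071,0,0,0.648,0],
    [0.674,0.285,-0.068,0,0,0.676,0],
  ],
)

```text
time: 8.82
tcp_pos: [0.5703, 0.3597, 0.2899]
tcp_rot: [-0.0, 0.841, 0.541, -0.0]
force: [1.3, -0.8, -6.6]
opening: 0.0126
```

Emit:
move_arm(
  commands=[
    [0,0,0.01,0,0,0,0],
    [0,0,0.03,0,0,0,0],
    [0,0,0.045,0,0,0,0],
    [0,0,0.05,0,0,0,0],
    [0,0,0.05,0,0,0,0],
    [0,0,0.05,0,0,0,0],
    [0,0,0.05,0,0,0,0],
    [0,0,0.05,0,0,0,0],
  ],
)

```text
time: 9.82
tcp_pos: [0.5707, 0.3585, 0.2407]
tcp_rot: [-0.0, 0.841, 0.542, 0.0]
force: [-0.5, -0.5, -7.2]
opening: 0.0128
```

```bash
python3 - <<'E'
from h import *
a=snap('scene');b=snap('top')
o=np.zeros((480,800,3),np.uint8)
o[:480,:480]=cv2.resize(a['pixels'][120:280,370:530],(480,480),interpolation=2);o[:480,480:]=cv2.resize(b['pixels'][120:264,85:181],(320,480),interpolation=2)
cv2.imwrite('pics/c4.png',o)
rows([(.571,.358,.16,-24.4),(.571,.358,.141,-24.4)],jaw=0,step=.02)
E
```

```text
at [0.5706 0.3585 0.2405] heading -24.40866026575965 tilt -0.9999999324648821 t 9.925
6
[[-0.0,0.0,0.016,0,0,-0.0,0],[-0.0,0.0,0.032,0,0,-0.0,0],[-0.0,0.0,0.048,0,0,-0.0,0],[-0.0,0.0,0.064,0,0,-0.0,0],[-0.0,0.001,0.081,0,0,-0.0,0],[-0.0,0.001,0.1,0,0,-0.0,0]]
```

View pics/c4.png

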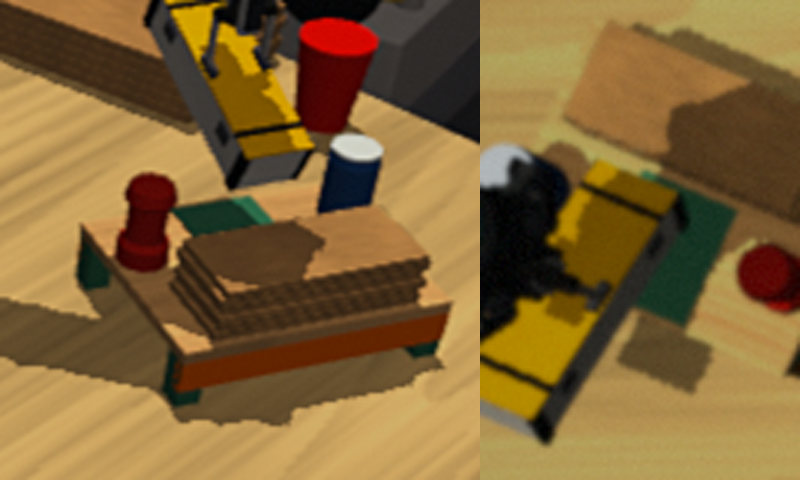

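Emit:
move_arm(
  commands=[
    [0,0,0.015,0,0,0,0],
    [0,0,0.035,0,0,0,0],
    [0,0,0.05,0,0,0,0],
    [0,0,0.06,0,0,0,0],
    [0,0,0.065,0,0,0,0],
    [0,0,0.07,0,0,0,0],
    [0,0,0.074,0,0,0,0],
    [0,0,0.078,0,0,0,0],
    [0,0,0.082,0,0,0,0],
    [0,0,0.086,0,0,0,0],
    [0,0,0.09,0,0,0,0],
    [0,0,0.093,0,0,0,0],
    [0,0,0.095,0,0,0,0],
    [0,0,0.097,0,0,0,0],
    [0,0,0.097,0,0,0,0],
    [0,0,0.097,0,0,0,0],
    [0,0,0.097,0,0,0,0],
  ],
)

```text
time: 12.05
tcp_pos: [0.5708, 0.3582, 0.1434]
tcp_rot: [0.0, 0.841, 0.542, 0.0]
force: [-0.6, 0.7, -4.0]
opening: 0.0127
```

```bash
python3 - <<'E'
from h import *
a=snap('scene');b=snap('top');s=ctrl.get_state();print(s['time'],s['tcp_pos'],s['force'],s['wrist_torque'])
o=np.zeros((480,800,3),np.uint8)
o[:480,:480]=cv2.resize(a['pixels'][120:280,370:530],(480,480),interpolation=2);o[:480,480:]=cv2.resize(b['pixels'][120:264,85:181],(320,480),interpolation=2)
cv2.imwrite('pics/c5.png',o)
E
```

```text
12.15 [0.5708 0.3582 0.1434] [-1.3888  0.1719 -3.5324] [0.0503 0.3294 0.037 ]
```

View pics/c5.png

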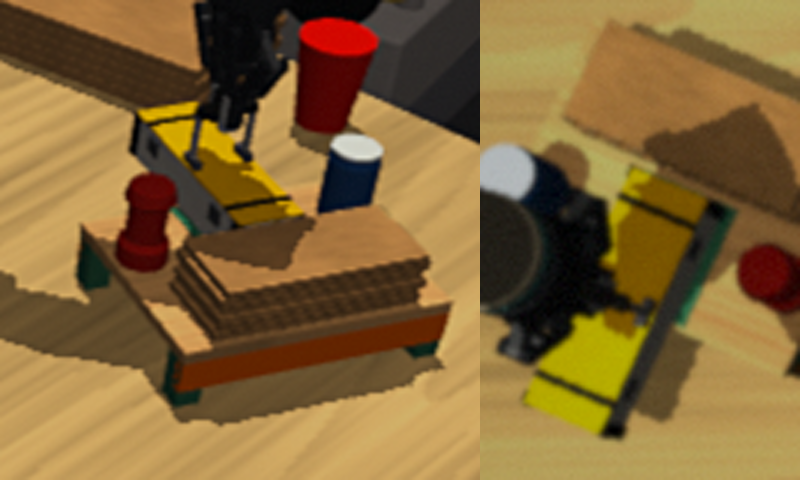

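Emit:
move_arm(
  commands=[
    [0,0,0.001,0,0,0,0],
    [0,0,0.002,0,0,0,0],
    [0,0,0.003,0,0,0,0],
    [0,0,0.003,0,0,0,0],
    [0,0,0.003,0,0,0,0],
  ],
)

```text
time: 12.78
tcp_pos: [0.5709, 0.3583, 0.1428]
tcp_rot: [-0.0, 0.841, 0.542, 0.001]
force: [-6.9, -0.9, 10.7]
opening: 0.0124
```

```bash
python3 - <<'E'
from h import *
b=snap('top');a=snap('scene');s=ctrl.get_state();print(s['time'],s['tcp_pos'],s['force'],s['wrist_torque'])
for c,n in((b,'t'),(a,'s')):
    h=cv2.cvtColor(c['pixels'],cv2.COLOR_BGR2HSV)
    m=cv2.morphologyEx(cv2.inRange(h,(20,150,70),(32,255,255)),cv2.MORPH_CLOSE,np.ones((9,9)))
    m2=np.zeros_like(m)
    if n=='t': m2[150:280,85:181]=m[150:280,85:181]
    else: m2[140:200,400:475]=m[140:200,400:475]
    k=max(cv2.findContours(m2,0,1)[0],key=cv2.contourArea)
    P=np.array([onz(c,*p[0],.106)[:2] for p in k],np.float32)
    ex=np.array([np.cos(np.radians(-24.4)),np.sin(np.radians(-24.4))]);ey=np.array([-ex[1],ex[0]])
    Q=P-np.array([.570,.359]); print(n,'x',(Q@ex).min(),(Q@ex).max(),'y',(Q@ey).min(),(Q@ey).max())
E
```

```text
12.875 [0.5709 0.3583 0.1428] [-5.8321 -2.3189 10.7   ] [-0.3674  1.4077  0.0101]
t x -0.10104690654352425 0.10369928192218372 y -0.07007067916887198 0.035729155916179534
s x -0.10206217774322578 0.10432622980582953 y -0.03413023412791867 0.03438136683573259
```

Emit:
move_arm(
  commands=[
    [0,0,-0.001,0,0,0,0],
    [0,0,-0.002,0,0,0,0],
    [0,0,-0.002,0,0,0,0],
    [0,0,-0.002,0,0,0,0.15],
    [0,0,-0.002,0,0,0,0.25],
    [0,0,-0.002,0,0,0,0.4],
    [0,0,-0.002,0,0,0,0.6],
    [0,0,-0.002,0,0,0,0.6],
    [0,0,-0.002,0,0,0,0.6],
  ],
)

```text
time: 14.0
tcp_pos: [0.5707, 0.3584, 0.1423]
tcp_rot: [0.0, 0.841, 0.542, 0.0]
force: [-0.7, -0.4, 0.1]
opening: 0.0512
```

Emit:
move_arm(
  commands=[
    [0,0,-0.01,0,0,0,0.6],
    [0,0,-0.03,0,0,0,0.6],
    [0,0,-0.06,0,0,0,0.6],
    [0,0,-0.1,0,0,0,0.6],
    [0,0,-0.14,0,0,0,0.6],
    [0,0,-0.16,0,0,0,0.6],
    [0,0,-0.16,0,0,0,0.6],
    [0,0,-0.16,0,0,0,0.6],
  ],
)

```text
time: 15.0
tcp_pos: [0.57, 0.3583, 0.3014]
tcp_rot: [-0.0, 0.841, 0.542, -0.001]
force: [-1.1, -0.2, -0.8]
opening: 0.0514
```

```bash
python3 - <<'E'
from h import *
b=snap('top');a=snap('scene');s=ctrl.get_state();print(s['time'],s['tcp_pos'],s['force'],s['opening'])
O=np.array([.570,.359]);ex=np.array([np.cos(np.radians(-24.4)),np.sin(np.radians(-24.4))]);ey=np.array([-ex[1],ex[0]])
h=cv2.cvtColor(a['pixels'],cv2.COLOR_BGR2HSV)
m=cv2.morphologyEx(cv2.inRange(h,(20,150,70),(32,255,255)),cv2.MORPH_CLOSE,np.ones((9,9)))
m2=np.zeros_like(m);m2[140:200,400:475]=m[140:200,400:475]
k=max(cv2.findContours(m2,0,1)[0],key=cv2.contourArea)
P=np.array([onz(a,*p[0],.106)[:2] for p in k],np.float32);Q=P-O
print('x',(Q@ex).min(),(Q@ex).max(),'y',(Q@ey).min(),(Q@ey).max(),cv2.minAreaRect(P))
# expected level lid corners, drawn
im=a['pixels'].copy()
for x in(-.1,.1):
  for y in(-.032,.032):
    u=proj(a,[*(O+x*ex+y*ey),.106]); cv2.circle(im,tuple(int(v) for v in u.round()),1,(255,0,255),-1)
o=np.zeros((480,800,3),np.uint8)
o[:480,:480]=cv2.resize(im[100:260,380:540],(480,480),interpolation=2);o[:480,480:]=cv2.resize(b['pixels'][120:264,85:181],(320,480),interpolation=2)
cv2.imwrite('pics/c6.png',o)
E
```

```text
15.1 [0.5698 0.3582 0.3009] [0.4379 0.5322 0.2826] 0.05145455333984353
x -0.10206217774322578 0.10432622980582953 y -0.03390741431733195 0.03438136683573259 ((0.5712432861328125, 0.3589939475059509), (0.06809616088867188, 0.20618976652622223), 65.94928741455078)
```

View pics/c6.png

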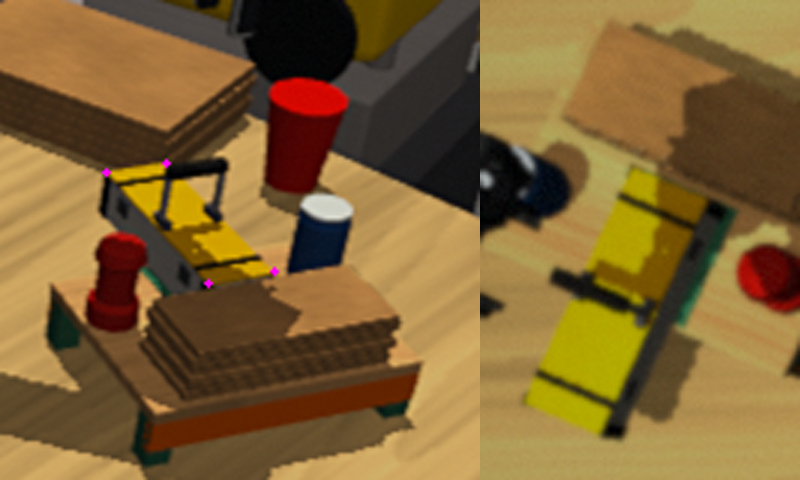

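The case lies level: its lid corners fall on the drawn level-case corners, at (106,172), (166,163), (208,283) and (274,271) in the crop. The handle is upright above the front edge, and the gripper is 0.14 m clear.

```bash
python3 -c "
from rig import ctrl
print(ctrl.finish_job())"
```

```text
the job is handed in; nothing more can be done
None
```

The yellow case is on the stand with its heavy end in the green bay, and I handed the job in at about 15 s of the 38 s allowed.

- **Heavy end:** When I lifted the case by its handle, the end away from the robot hung about 17° low. The image matched that tilt, and the wrist moment agreed on which end.
- **Placing:** I carried it over with the low end pointing into the bay, lowered it until it sat flat, and took the pressing force off before letting go. The highest reading I saw was about 11 N, when the case seated.
- **Last check, after release:** The lid spanned x −102 to +104 mm and y ±34 mm in the stand's frame. That puts the centre within about 2 mm of the edge line. The yaw was within about 0.5°.
- **Level and stable:** The lid corners matched a level case, and nothing shifted as the gripper withdrew. The handle stood upright and the robot was touching nothing.
- **Readings that disagreed:**
  - The top camera's lid outline taken while still gripped gave a y span too wide (−70 to +36 mm). I put that down to the top view's mask taking in something beyond the lid, and relied on the scene camera.
  - The stand's front edge is my estimate, about 3 mm in front of where the green patch starts. So the position over the edge is good to a few mm.
- **Other cases:** I never went near the grey or turquoise cases at low height, but I did not re-measure them at the end.

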